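# Zero the pressure screw of a tabletop etching press

## Task

Zero the robot-side pressure screw of the etching press: first take the red-headed stop pin from the wooden tool block and drop it fully home through the ear on the press bed, so that the bed cannot creep. Then turn that brass-winged screw clockwise until it seats, back it off a quarter turn, and finish with the wings still gripped between the fingers, the screw held there so that I can tighten its lock nut. Leave the other screw, on the star-wheel side, as it is set, and do not disturb the other things.

Things in the scene. Friction and masses are not known exactly. Their poses are not given: they have to be found in the camera images.
- press: Green tabletop etching press, fixed; origin on the bench under its rollers, x along the roller away from the robot, y along the bed's travel, z up. Frames at x = -115 mm (robot side) and +115 mm, 96 mm along y, 212 mm high, a screw on each; roller 173 mm high; bed 196 x 380 mm, top 101 mm high, held by 15 N friction until pinned. Fixed star wheel at x = +180 mm, 240 mm high.
- pin_hole (a point): Centre of the mouth of the vertical 12 mm hole in the steel ear on the robot-side edge of the bed, on the ear's top face, 101 mm above the bench, at (-128, -125) mm in the press's x, y. Ear 10 mm thick, 52 x 44 mm; 9 mm under it the hole goes on, 30 mm deep, in the press's green pin keeper. 2 mm chamfers.
- pin: Stop pin, about 90 g: steel shank 10 mm in diameter, 45 mm long, its last 4 mm tapering to 5 mm; above it a red head 22 mm in diameter, 44 mm high, with a 28 x 4 mm flange at its foot. Origin on the axis at the flange's underside (the shoulder), z towards the head's top. Starts upright in a hole of the tool block, shoulder on the block; home, the shoulder rests on the ear.
- block: Dark wooden tool block, 210 x 70 x 55 mm, fixed; three 12.5 mm holes 66 mm apart along its x axis hold the pin and two other tools in any order. Origin under its centre on the bench.
- screw_grip (a point): Grip point of the robot-side screw, on its vertical axis, at (-115, 0) mm in the press's x, y, 262 mm high. Brass wings: a flat bar 52 mm long, 12 mm thick, 30 mm high, from 18 mm below to 12 mm above this point; x along the wings to the red-topped wing, y across them, z up; turns with the screw. Under them a 22 mm hub and a 30 mm lock nut, its top 30 mm below this point.
- screw (a joint): Angle of the robot-side screw, rad. 0 = seated (a hard stop: it turns no further clockwise); grows as it is backed off, counter-clockwise from above, up to 6.2. At 0 the grip point's x lies along the press's x. A quarter turn is 1.571. Starts at 1.9 to 3.5. Needs about 0.1 N m to turn, stays where left, rises 2 mm a turn.
- set_screw (a joint): Angle of the other pressure screw (wheel side, lock nut down on the bridge), rad, counter-clockwise from above positive; 0 at the start. It turns if it is pushed: leave it.
- burnisher: Burnisher standing in the tool block, pale wooden handle 24 mm wide, 70 mm high above the block; origin at the handle's foot, on the block's top. Leave.
- scraper: Scraper standing in the tool block, black handle 24 mm wide, 62 mm high above the block; origin at the handle's foot, on the block's top. Leave.
- plate: Loose copper plate 90 x 75 x 3 mm lying on the press bed on the side away from the pin ear. Origin at its underside. Leave.
- loupe: Black magnifier stand 44 mm wide, 37 mm high, on the bench between the robot and the press. Origin at its underside. Leave.
- tin: Dark ink tin 88 mm wide, 53 mm high, to the left. Leave.
- brush_jar: Glass jar of brushes 72 mm wide, about 185 mm high with the brushes, to the left. Leave.
- bottle: Glass bottle 60 mm wide, 150 mm high, to the left. Leave.
- brayer: Black rubber ink roller with a wooden handle, 116 mm wide, 160 mm long, 50 mm high, lying to the right beyond the tool block. Leave.
Not all that is in view belongs to the job. Leave any pink look-alike of the pin alone.

How it is judged:
On the way, in this order (a step that is already met when the one before it is completed fails the run):
1. the stop pin is fully home through the bed's ear and let go (distance between pin and pin_hole below 0.005 m and angle between pin's own z axis and vertical below 0.08 rad and contact force between the fingers and pin below 0.1 N), for 0.2 s.
2. the robot-side screw is turned down until it seats (value of joint screw below 0.1 rad), for 0.1 s.
At the end, for the whole second after the job is handed in: The robot-side screw is backed off a quarter turn from its seat (1.22 to 1.92 rad), its wings still gripped by the fingers (over 3 N, grasp point within 35 mm of the grip site), and the stop pin is still home and upright (shoulder within 5 mm of the hole's mouth) (value of joint screw between 1.22 and 1.92 rad and contact force between the fingers and screw above 3 N and distance between the grasp point and screw_grip below 0.035 m and distance between pin and pin_hole below 0.005 m and angle between pin's own z axis and vertical below 0.08 rad); the arm keeps its last pose, push and grip.
It fails at once if the other pressure screw is turned by more than 0.15 rad (value of joint set_screw above 0.15 rad or value of joint set_screw below -0.15 rad).
It fails at once if a bystander is moved by more than 30 mm (distance of any of burnisher, scraper, plate, loupe, tin, brush_jar, bottle, brayer from where it was at the start of the episode above 0.03 m).
It also fails if it takes over 72 s, if anything falls off the work surface, if the arm or the gripper's body presses on something with over 40 N, if the wrist force passes 120 N, or if a joint passes its speed limit or range.

## Robot

A 7-joint arm with a two-finger parallel gripper is mounted at the origin on the work surface. World frame = base frame: x ahead of the robot, y to its left, z up, the work surface at z = 0. Lengths are in m, angles in rad, forces in N, time in s.
With the tool pointing down it reaches from about 0.425 to 0.95 m from the base axis. Payload 4.7 kg.
Tool frame: the origin (TCP) lies between the finger pads; the fingertips stand 25 mm ahead of it and the grasp point (between the pads) lies 6 mm ahead of it; z points along the fingers, y is the line along which they close (so a half turn about z gives the same grasp; the last joint's range is limited). The gripper opens to 85 mm and grips with 20 to 120 N. Pads are 22 mm wide; open, the fingers measure 114 mm over their backs; the gripper's body (76 mm by 85 mm) begins 54 mm behind the grasp point. The pads swing forward as they close: fully open they stand 13 mm farther back than shut.
Start: joints at [1.133, 0.469, -0.049, 1.532, 0.024, 1.141, -0.082], TCP at [0.268, -0.619, 0.256] pointing down, gripper open.
Joint ranges: [-2.59, 2.59], [-0.33, 1.99], [-1.39, 1.29], [0.1, 2.45], [-1.04, 4.18], [0.21, 1.99], [-2.66, 2.66]. Speed limits (rad/s): [2.57, 2.57, 3.14, 3.14, 3.14, 3.14, 3.14].

## Interface

Orientations are given as a 3x3 rotation matrix whose columns are the frame's x, y, z axes.
In Python, from rig import * gives the robot as it stands. Calls block until the motion is done:
- movep(position, orientation): joint-space move of the TCP to a pose.
- move_l(position, attitude=None, feed=0.15, until_force=None): straight line of the TCP; attitude=None keeps the orientation; feed is the mean speed in m/s. With until_force (N) it stops when the force on the tool has changed by that much, and returns True; else False.
- move_joints(angles): joint-space move.
- command_gripper(opening, newtons=None): finger opening in m; newtons is the grip in N (None keeps the last); returns when the fingers have stopped.
- sleep(seconds).
- inverse_kinematics(position, orientation): joint angles nearest the present ones, or None.
- sense(): the state.
- camera(name): name is "side" or "top"; returns (picture, depth): 384x512x3 uint8, red, green, blue; 384x512 float32, m along the optical axis (not along the pixel's ray), 0 where there is no reading.
- camera_params(name): a dict with "K" (3x3 intrinsics, pixels), "position" and "rotation" of the camera in the world. Camera axes: x right, y down, z forward; pixel columns grow to the right and rows downward; lengths in m; the calibration is good to about 2 mm. A picture is of the moment at which its call begins. camera_params takes no time and is no camera call.
A pose or a line that the arm cannot do raises Unreachable and nothing moves.
- finish_job(): hands the job in; it is judged then, once.
The state is a dict: "time_s": time; "joint_pos": joint angles; "qd": joint speeds; "joint_efforts": joint torques, N m; "position": TCP position; "tcp_rot": TCP orientation; "wrist_force": force on the tool from outside, world axes, zero at the start; "ft_torque": the same for the moment, N m; "finger_gap": finger opening in m; "gripper_force": force on a finger pad.
Only numpy, scipy, OpenCV 4.12 (cv2) and the standard library are available. Lean on these libraries where they do the work, as an engineer would, in place of code of your own. Each camera call takes 0.05 s, during which the arm holds its last target. There are 200 camera calls.

## Working session

There is one attempt and no reset: what is moved stays moved. The work goes in short steps, each a Python script; the robot and the scene stay as the last script left them, time stands still between calls to the robot, and variables do not carry over. Pictures are saved under pics/ and viewed, at most 10 in all, crops included, and the job is handed in when it is done.

```bash
mkdir -p pics; ls; cat > h.py <<'E'
from rig import *
import numpy as np, cv2
def grab(n):
    p,d=camera(n); return p,d,camera_params(n)
def save(p,f,box=None,s=1):
    if box: p=p[box[1]:box[3],box[0]:box[2]]
    cv2.imwrite('pics/'+f,cv2.resize(p[:,:,::-1],None,fx=s,fy=s,interpolation=cv2.INTER_CUBIC))
def ray(c,u,v):
    return c['position'],np.array(c['rotation'])@np.linalg.solve(np.array(c['K']),[u,v,1.])
def onz(c,u,v,z):
    o,r=ray(c,u,v); return o+r*(z-o[2])/r[2]
def cloud(d,c):
    v,u=np.indices(d.shape); K=np.array(c['K'])
    P=np.stack([(u-K[0,2])/K[0,0]*d,(v-K[1,2])/K[1,1]*d,d],-1)
    return P@np.array(c['rotation']).T+c['position']
E
python3 - <<'E'
from h import *
for n in ('top','side'):
    p,d,c=grab(n); save(p,n+'0.png',s=1.5); np.savez('pics/'+n+'0.npz',p=p,d=d)
    print(n,c)
s=sense();print(s)
E
```

```text
pics
top {'K': array([[481.12275779,   0.        , 244.12409501],
       [  0.        , 481.12275779, 194.41919695],
       [  0.        ,   0.        ,   1.        ]]), 'position': array([ 0.42637928, -0.00533451,  1.67144029]), 'rotation': array([[ 0.02077605, -0.99741704,  0.06875757],
       [-0.99973199, -0.02142829, -0.00876211],
       [ 0.01021284, -0.0685571 , -0.99759492]])}
side {'K': array([[419.0454863 ,   0.        , 252.75811487],
       [  0.        , 419.0454863 , 195.68866357],
       [  0.        ,   0.        ,   1.        ]]), 'position': array([ 0.30509533, -1.03919323,  0.82778383]), 'rotation': array([[ 0.97442482, -0.11322959,  0.19410133],
       [-0.22460702, -0.51738184,  0.82575282],
       [ 0.00692485, -0.84823056, -0.52958187]])}
{'time_s': 0.1, 'joint_pos': array([ 1.1330837 ,  0.46936336, -0.04859867,  1.5335835 ,  0.02412093,
        1.14098745, -0.08226782]), 'qd': array([-0.00109459, -0.00168378,  0.00010939, -0.0019098 ,  0.0003192 ,
        0.00029298,  0.0001754 ]), 'joint_efforts': array([ 7.91801504e-04, -5.11516356e+01, -4.70236118e-02, -2.38391376e+01,
        1.07723783e-02,  4.38054325e-03, -1.23818796e-05]), 'position': array([ 0.26814584, -0.61892874,  0.25536078]), 'tcp_rot': array([[ 9.17564246e-01,  3.97586801e-01, -7.68883807e-04],
       [ 3.97587537e-01, -9.17562892e-01,  1.57791150e-03],
       [-7.81424652e-05, -1.75353379e-03, -9.99998460e-01]]), 'wrist_force': array([-0.17990988,  0.13360591, -0.15860232]), 'ft_torque': array([-0.01769831,  0.01661546,  0.02044373]), 'gripper_force': 0.0, 'finger_gap': 0.08538994499726237}
```

View pics/top0.png

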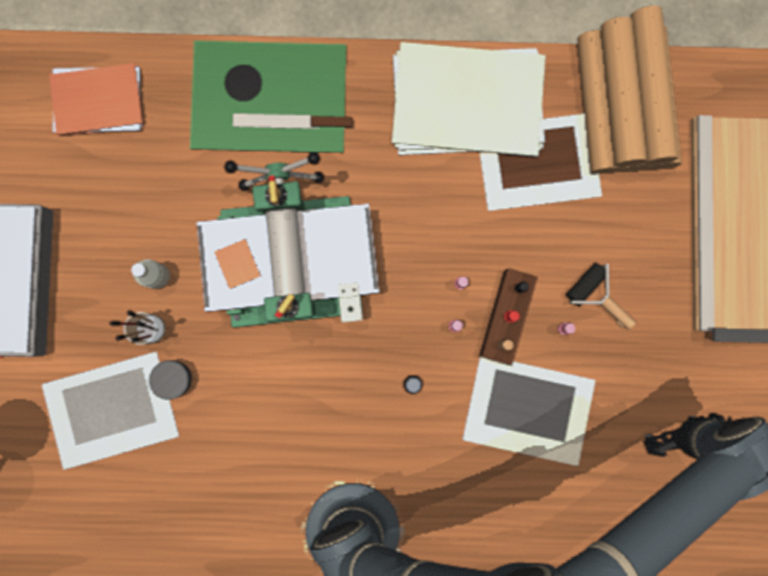

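View pics/side0.png

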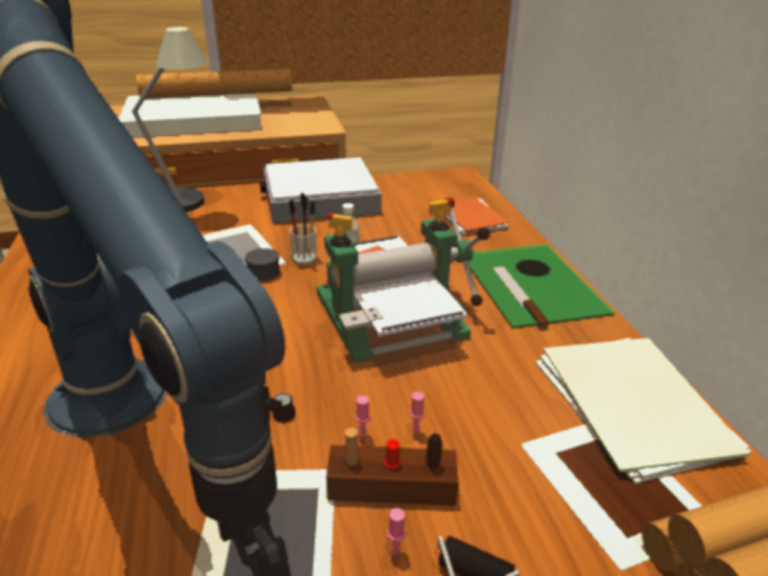

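The top view (1.5x pixels) shows these candidates: the red head in the block at (513,316), and pink look-alikes at (462,282), (457,325) and (568,328). In the side view the red head is at (392,455), and the pinks are at (362,408), (417,405) and (397,525). I choose the red one in the block's middle hole, between the black scraper and the pale burnisher. One crop will check it, together with the ear and screw.

```bash
python3 - <<'E'
from h import *
t=np.load('pics/top0.npz'); s=np.load('pics/side0.npz')
ct,cs=camera_params('top'),camera_params('side')
R=lambda p,b,w,h: cv2.resize(p[b[1]:b[3],b[0]:b[2]],(w,h),interpolation=cv2.INTER_CUBIC)
a=R(t['p'],(130,100,260,220),400,369); b=R(t['p'],(310,170,370,250),277,369)
cc=R(s['p'],(205,130,325,230),400,333)[:231]; 
img=np.hstack([a,b]); sd=np.hstack([cv2.resize(s['p'][130:245,205:325],(241,231)),cv2.resize(s['p'][255:345,210:320],(282,231)),np.zeros((231,154,3),np.uint8)])
save(np.vstack([img,sd]),'crop1.png')
def blobs(p,lo,hi,mn):
    h=cv2.cvtColor(p,cv2.COLOR_RGB2HSV); m=cv2.inRange(h,lo,hi)
    n,_,st,ce=cv2.connectedComponentsWithStats(m); return [(st[i][:5].tolist(),ce[i].round(1).tolist()) for i in range(1,n) if st[i,4]>=mn]
for k,p in(('top',t['p']),('side',s['p'])):
    print(k,'red',blobs(p,(0,210,120),(4,255,255),4),'brass',blobs(p,(17,150,130),(28,255,255),8))
P=cloud(t['d'],ct)
# heights near features
for u,v in ((342,211),(232,193),(234,205),(191,204),(181,127),(193,170)): print(u,v,P[v,u].round(3))
hsv=cv2.cvtColor(t['p'],cv2.COLOR_RGB2HSV)
# block top: depth band
Q=P[160:250,310:370]; m=(abs(Q[...,2]-.055)<.012).astype(np.uint8)
n,_,st,ce=cv2.connectedComponentsWithStats(m); i=1+st[1:,4].argmax(); l=(_==i)
r=cv2.minAreaRect(Q[l][:,:2].astype(np.float32)*1000); print('block',r,np.median(Q[l][:,2]))
# bed
Q=P[120:230,120:270]; m=(abs(Q[...,2]-.101)<.012).astype(np.uint8); print('bed/ear rect',cv2.minAreaRect(Q[m>0][:,:2].astype(np.float32)*1000), np.median(Q[m>0][:,2]))
E
```

```text
top red [] brass []
side red [([258, 294, 8, 7, 45], [261.5, 296.6]), ([256, 306, 11, 6, 29], [260.1, 309.3])] brass [([46, 0, 91, 70, 3730], [84.0, 25.3]), ([119, 45, 20, 4, 35], [129.2, 46.8]), ([109, 47, 9, 4, 20], [112.2, 48.2]), ([172, 50, 160, 68, 6812], [268.8, 79.6]), ([103, 90, 43, 5, 124], [123.3, 92.3]), ([92, 93, 5, 4, 17], [93.9, 94.4]), ([181, 107, 8, 1, 8], [184.5, 107.0]), ([112, 112, 5, 2, 9], [113.8, 112.4]), ([0, 130, 12, 25, 163], [3.7, 145.1]), ([287, 133, 11, 5, 42], [291.9, 135.0]), ([292, 140, 4, 6, 15], [293.5, 142.1]), ([222, 143, 13, 5, 45], [227.8, 144.9]), ([224, 150, 4, 5, 16], [225.8, 151.9]), ([361, 162, 49, 47, 70], [387.7, 185.3])]
342 211 [ 0.487 -0.34   0.103]
232 193 [0.538 0.021 0.102]
234 205 [0.501 0.014 0.055]
191 204 [0.492 0.137 0.27 ]
181 127 [0.718 0.172 0.27 ]
193 170 [0.603 0.143 0.169]
block ((490.20196533203125, -343.4949951171875), (72.1819839477539, 210.56085205078125), 74.00556945800781) 0.055061267798856006
bed/ear rect ((624.850830078125, 153.88003540039062), (406.99462890625, 296.51641845703125), 86.82001495361328) 0.10173555152843106
```

View pics/crop1.png

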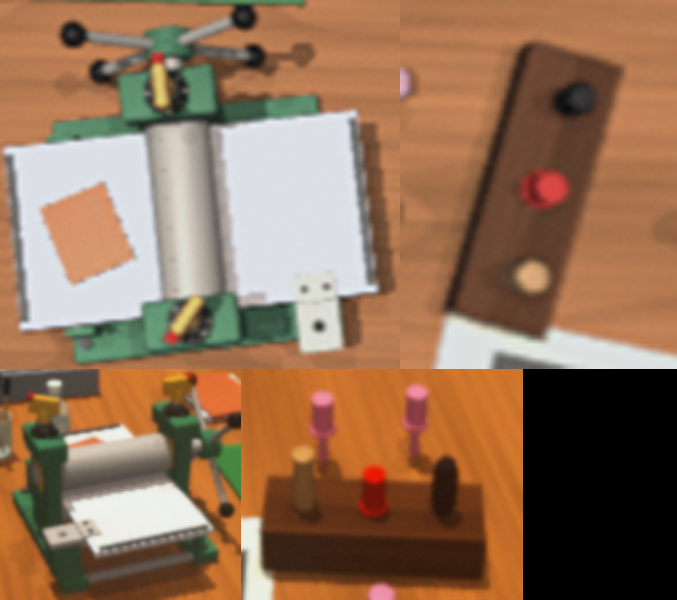

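The crop confirms the red pin in the middle hole. The ear's large hole is at top pixel ≈(233.7,206.3), and the two smaller dots above it are bolts. The robot-side screw's red wing points toward the robot and to the left. Next I measure all of these.

```bash
cat > meas.py <<'E'
from h import *
def meas(t,s):
    ct,cs=camera_params('top'),camera_params('side')
    def near(p,lo,hi,box):
        h=cv2.cvtColor(p,cv2.COLOR_RGB2HSV); m=cv2.inRange(h,lo,hi); k=np.zeros_like(m); k[box[1]:box[3],box[0]:box[2]]=1
        v,u=np.nonzero(m*k); return u,v
    P=cloud(t[1],ct)
    for name,box in (('rs',(178,192,206,212)),('ws',(172,115,194,140))):
        u,v=near(t[0],(14,110,110),(32,255,255),box); u2,v2=near(t[0],(0,150,120),(8,255,255),box); u2b,v2b=near(t[0],(172,150,120),(180,255,255),box)
        U=np.r_[u,u2,u2b];V=np.r_[v,v2,v2b]
        r=cv2.minAreaRect(np.c_[U,V].astype(np.float32)); z=np.median(P[V,U][:,2])
        red=onz(ct,np.r_[u2,u2b].mean(),np.r_[v2,v2b].mean(),.274) if len(u2)+len(u2b) else None
        ye=onz(ct,u.mean(),v.mean(),.274); c=onz(ct,*r[0],.274)
        pts=np.array([onz(ct,a,b,.274)[:2] for a,b in zip(U,V)]); w=np.linalg.svd(pts-pts.mean(0))[2][0]
        print(name,len(u),len(u2)+len(u2b),'z',z.round(3),'centre',c.round(4),'red-ye',np.arctan2(*(red-ye)[1::-1]) if red is not None else None,'pca',np.arctan2(w[1],w[0]),'size',np.array(r[1])*1.4/481)
if __name__=='__main__':
    t=np.load('pics/top0.npz'); s=np.load('pics/side0.npz'); ct,cs=camera_params('top'),camera_params('side')
    T,S=(t['p'],t['d']),(s['p'],s['d']); meas(T,S)
    P=cloud(T[1],ct)
    # bed: white/grey low saturation at z~.101
    h=cv2.cvtColor(T[0],cv2.COLOR_RGB2HSV); m=((abs(P[...,2]-.101)<.01)&(h[...,1]<45)&(h[...,2]>120)); m[:120]=0;m[230:]=0;m[:,:120]=0;m[:,270:]=0
    for cols in((136,180),(205,222),(228,250)):
        pass
    hull=cv2.minAreaRect(P[m&(P[...,0]>.535)][:,:2].astype(np.float32)*1000);print('bed',hull)
    R=P[...,2]; m=(R>.160)&(R<.178)&(h[...,1]<60); m[:140]=0;m[195:]=0;m[:,:170]=0;m[:,215:]=0
    q=P[m]; l=cv2.fitLine(q[:,:2].astype(np.float32),cv2.DIST_HUBER,0,.001,.001).ravel(); print('roller',l,np.arctan(l[1]/l[0]))
    # ear hole
    def dot(p,u,v,r=4):
        g=cv2.cvtColor(p,cv2.COLOR_RGB2GRAY)[v-r:v+r+1,u-r:u+r+1].astype(float); w=np.clip(np.median(g)-25-g,0,None); yy,xx=np.indices(g.shape); return u-r+(w*xx).sum()/w.sum(),v-r+(w*yy).sum()/w.sum()
    a=dot(T[0],234,206); print('hole top',a,onz(ct,*a,.101))
    g=cv2.cvtColor(S[0],cv2.COLOR_RGB2GRAY); print(g[204:220,224:248])
    # pin
    hs=cv2.cvtColor(T[0],cv2.COLOR_RGB2HSV)
    m=(((hs[...,0]<6)|(hs[...,0]>174))&(hs[...,1]>170)); m[:195]=0;m[225:]=0;m[:,:330]=0;m[:,355:]=0
    v,u=np.nonzero(m); print('pin px',len(u),u.min(),u.max(),v.min(),v.max()); q=P[m]; k=q[:,2]>.097; print('head top',q[k].mean(0),k.sum(),'rays',onz(ct,u[k].mean(),v[k].mean(),.099))
    hs=cv2.cvtColor(S[0],cv2.COLOR_RGB2HSV)
    m=(((hs[...,0]<6)|(hs[...,0]>174))&(hs[...,1]>200)&(hs[...,2]>90)); m[:285]=0;m[320:]=0;m[:,:245]=0;m[:,:250]=0;m[:,275:]=0
    v,u=np.nonzero(m); print('pin side bbox',u.min(),u.max(),v.min(),v.max()); 
    for vv in (294,300,306): k=v==vv; print(onz(cs,u[k].mean(),vv,.08), u[k].min(),u[k].max())
E
python3 meas.py
```

```text
rs 65 12 z 0.274 centre [0.4922 0.1393 0.274 ] red-ye 2.581209389617089 pca 2.579001910058131 size [0.01949123 0.04777262]
ws 72 12 z 0.272 centre [0.7205 0.171  0.274 ] red-ye 0.16338993792202797 pca -2.954153565860661 size [0.04681966 0.03181919]
bed ((655.3519287109375, 154.81069946289062), (399.7771911621094, 240.65626525878906), 89.98814392089844)
roller [0.98873496 0.14967673 0.6126858  0.1543196 ] 0.15024132
hole top (np.float64(233.21953327571305), np.float64(205.61970613656007)) [0.49719501 0.01571807 0.101     ]
[[ 45  42  45  44  50  51  52  53  54  53  54  59  69  74  74  81 112 178
  226 236 236 235 234 229]
 [ 45  43  46  46  48  51  53  53  52  53  54  58  62  67  66  70  86 140
  204 226 227 220 197 182]
 [ 45  43  46  46  49  52  51  53  56  53  55  61  68  78  87  98 107 132
  172 199 207 197 159 129]
 [ 48  46  47  47  50  54  57  66  73  81  92 100 117 128 145 162 169 169
  166 183 198 195 169 148]
 [ 52  51  57  67  79  90 100 117 128 143 160 168 176 179 184 191 194 191
  176 172 186 198 192 186]
 [ 57  60  90 116 140 159 169 175 179 185 189 192 193 193 196 197 1
[... 631 characters left out ...]
 97 110]
 [ 63  78  72  64  85 135 172 185 183 174 164 154 144 136 128 117 112 102
   95  91  90  89  90  96]
 [ 58  69  76  65  66  95 128 141 136 126 118 110 102  94  92  88  85  79
   76  73  74  78  83  85]
 [ 61  62  73  66  55  68  88  97  96  91  89  85  80  75  70  67  65  62
   58  60  62  69  75  73]
 [ 71  57  62  63  53  55  70  78  77  69  68  66  61  60  57  57  56  54
   53  56  59  63  64  64]]
pin px 64 336 346 207 214
head top [ 0.48870536 -0.3423246   0.10011818] 22 rays [ 0.48874755 -0.34256409  0.099     ]
pin side bbox 256 266 293 312
[ 0.49794907 -0.32092652  0.08      ] 259 264
[ 0.49314936 -0.34018573  0.08      ] 258 265
[ 0.4873475  -0.35856469  0.08      ] 256 266
```

```bash
cat >> h.py <<'E'
def down(a):  # tool pointing down, closing axis (tool y) at world yaw a
    y=np.array([np.cos(a),np.sin(a),0]); z=np.array([0,0,-1.]); return np.c_[np.cross(y,z),y,z]
E
python3 - <<'E'
from h import *
cs=camera_params('side'); ct=camera_params('top')
print('hole side',onz(cs,235.8,211.8,.101),'top',onz(ct,233.22,205.62,.101))
for n,p,a in (('pick',(.4895,-.343,.25),np.radians(-104)),('pick2',(.4895,-.343,.25),np.radians(76)),('place',(.497,.0155,.25),.144),('place2',(.497,.0155,.25),.144-np.pi),('placey',(.497,.0155,.25),.144-np.pi/2)):
    q=inverse_kinematics(p,down(a)); print(n,None if q is None else np.round(q,2))
for a in (1.01,1.01-2.44,1.01-2.44+1.57): 
  for f in (0,np.pi,-np.pi):
    q=inverse_kinematics((.4925,.1395,.272),down(a+f)); print('screw',round(a+f,2),None if q is None else np.round(q,2))
E
```

```text
hole side [0.49931942 0.01381891 0.101     ] top [0.49719409 0.01571652 0.101     ]
pick [ 0.57  0.35 -0.04  1.73  0.01  1.06 -1.29]
pick2 [ 1.03  0.43 -0.66  1.7   0.28  1.11  1.62]
place [ 0.49  0.26 -0.72  1.92  0.2   1.03 -0.16]
place2 [-1.11  0.39  1.29  2.   -0.43  1.07 -2.63]
placey [ 0.36  0.23 -0.55  1.93  0.14  1.02 -1.68]
screw 1.01 [ 0.5   0.36 -1.07  1.85  0.35  1.13  0.32]
screw 4.15 [-0.97  0.21  0.72  1.93 -0.16  1.06 -2.31]
screw -2.13 [-0.97  0.21  0.72  1.93 -0.16  1.06 -2.31]
screw -1.43 [ 0.33  0.28 -0.82  1.86  0.23  1.1  -2.01]
screw 1.71 [ 0.56  0.41 -1.17  1.85  0.41  1.16  0.96]
screw -4.57 [ 0.56  0.41 -1.17  1.85  0.41  1.16  0.96]
screw 0.14 [ 0.44  0.33 -0.98  1.86  0.3   1.12 -0.51]
screw 3.28 [ 0.56  0.41 -1.17  1.85  0.41  1.16  2.53]
screw -3.0 [ 0.56  0.41 -1.17  1.85  0.41  1.16  2.53]
```

```bash
python3 - <<'E'
from h import *
R=down(np.radians(-104)); p=np.array([.4895,-.343,0])
movep(p+[0,0,.22],R); move_l(p+[0,0,.089],feed=.12,until_force=12)
command_gripper(0.0,40); s=sense(); print(s['time_s'],s['position'],s['finger_gap'],s['gripper_force'],s['wrist_force'])
move_l(p+[0,0,.24]); s=sense(); print(s['finger_gap'],s['wrist_force'])
Rp=down(.144); h=np.array([.498,.0148,0])
movep(h+[0,0,.25],Rp); 
p1,d,c=grab('side'); a=p1[120:260,160:320]; p2,d2,c2=grab('top'); b=p2[140:260,170:310]
np.savez('pics/hold.npz',p=p1,d=d)
save(np.hstack([cv2.resize(a,(420,368)),cv2.resize(b,(376,368))]),'hold.png'); print(sense()['time_s'],sense()['position'])
E
```

```text
3.2833 [ 0.48964671 -0.3431527   0.08927653] 0.020067590042553974 39.05966341495514 [0.00950779 0.04683637 2.10369638]
0.020683297362243436 [ 0.97685321  0.04227767 -1.09954769]
5.8833 [0.49828244 0.01338695 0.24973074]
```

View pics/hold.png

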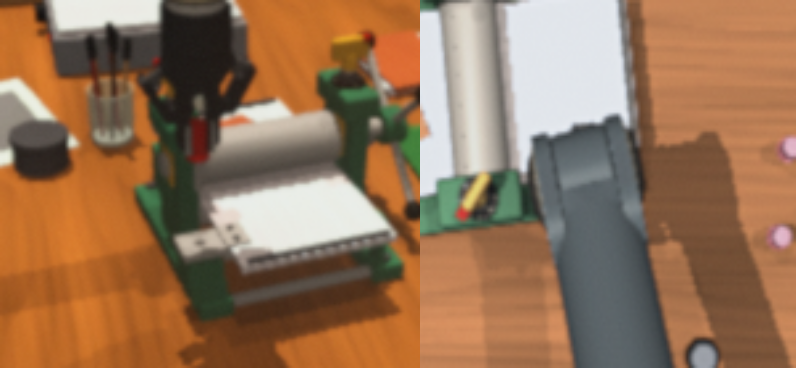

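The pin is held upright at side-crop pixel (200,140), above the ear hole at (205,240). The top view of the hole is blocked by the wrist. I'll insert with a force stop.

```bash
python3 - <<'E'
from h import *
h=np.array([.498,.0148,0])
move_l(h+[0,0,.19],down(.144),feed=.1); sleep(.3); s=sense(); print(s['position'],s['wrist_force'])
r=move_l(h+[0,0,.133],feed=.04,until_force=8); s=sense(); print(r,s['position'],s['wrist_force'],s['ft_torque'],s['time_s'],s['finger_gap'])
E
```

```text
[0.49824792 0.01482426 0.19046861] [-0.79411259 -0.45119561 -1.53717699]
True [0.49874542 0.01349859 0.13524724] [ 0.91474039 -1.15328627  4.40820756] [-0.13934888  0.06275852  0.04739735] 8.2 0.020536514366090972
```

```bash
python3 - <<'E'
from h import *
command_gripper(.06); sleep(.3); s=sense(); print(s['position'],s['gripper_force'],s['wrist_force'])
move_l(s['position']+[0,0,.17],feed=.2)
movep((.46,-.22,.36),down(.144)); 
p,d,c=grab('top'); p2,d2,c2=grab('side'); np.savez('pics/t2.npz',p=p,d=d)
save(np.hstack([cv2.resize(p[150:250,160:280],(440,367)),cv2.resize(p2[120:260,180:310],(341,367))]),'placed.png')
from meas import meas; meas((p,d),None)
P=cloud(d,c); h=cv2.cvtColor(p,cv2.COLOR_RGB2HSV); m=((h[...,0]<6)|(h[...,0]>174))&(h[...,1]>150); m[:195]=0;m[225:]=0;m[:,:220]=0;m[:,250:]=0
q=P[m]; k=q[:,2]>q[:,2].max()-.006; print('pin top',q[k].mean(0),'expect z .145',k.sum(),sense()['time_s'])
E
```

```text
[0.49892198 0.01222351 0.13527024] 0.0 [ 0.68460231 -0.33472601  0.1172443 ]
rs 65 12 z 0.273 centre [0.492  0.1387 0.274 ] red-ye 2.5807076547819765 pca 2.581783109914083 size [0.01822326 0.04816146]
ws 72 12 z 0.272 centre [0.7205 0.171  0.274 ] red-ye 0.16338993792202797 pca -2.954153565860661 size [0.04681966 0.03181919]
pin top [ 0.42637928 -0.00533451  1.67144029] expect z .145 1 11.0167
```

View pics/placed.png

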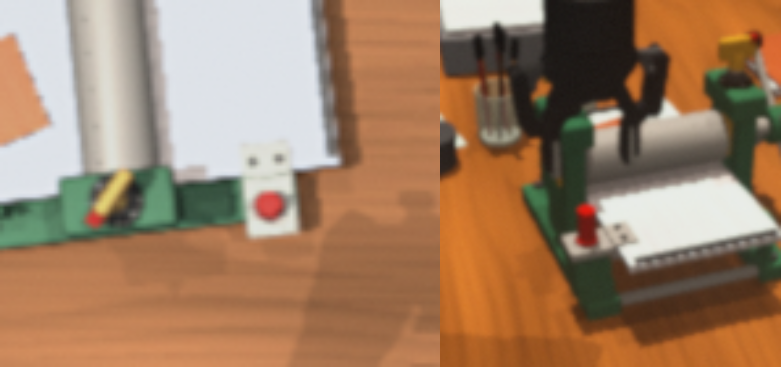

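The top view shows the red pin upright in the ear at crop pixel (270,205). The side view shows its flange flat on the ear at (587,240), and the release height matches home. The screw's red wing is at (95,218). Next I grip the wings and turn the screw with joint 7.

```bash
python3 - <<'E'
from h import *
a=2.58-np.pi/2; g=np.array([.4927,.1388,0])
command_gripper(.085)
movep(g+[0,0,.37],down(a)); sleep(.2)
print(move_l(g+[0,0,.271],down(a),feed=.08,until_force=10)); s=sense(); print(s['position'],s['wrist_force'])
command_gripper(0.,50); sleep(.2); s=sense(); 
print(s['time_s'],s['position'],s['finger_gap'],s['gripper_force'],s['wrist_force'],s['ft_torque'],s['joint_pos'])
E
```

```text
False
[0.49303964 0.13897048 0.27155127] [-0.52102931  0.95649875 -0.05298099]
15.175 [0.49392429 0.14072475 0.27177097] 0.01739186482516241 48.851289097219706 [ 2.93865873  4.26121628 -0.94789133] [ 0.92539817 -0.64956775 -0.01954783] [ 0.31670877  0.28197276 -0.80824705  1.86067317  0.22716752  1.08885544
  0.4330883 ]
```

```bash
python3 - <<'E'
from h import *
p2,d2,c2=grab('side'); p,d,c=grab('top')
save(np.hstack([cv2.resize(p2[110:190,190:270],(400,400),interpolation=cv2.INTER_CUBIC),cv2.resize(p[165:235,165:235],(400,400),interpolation=cv2.INTER_CUBIC)]),'grip.png')
E
```

```text
(no output)
```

View pics/grip.png

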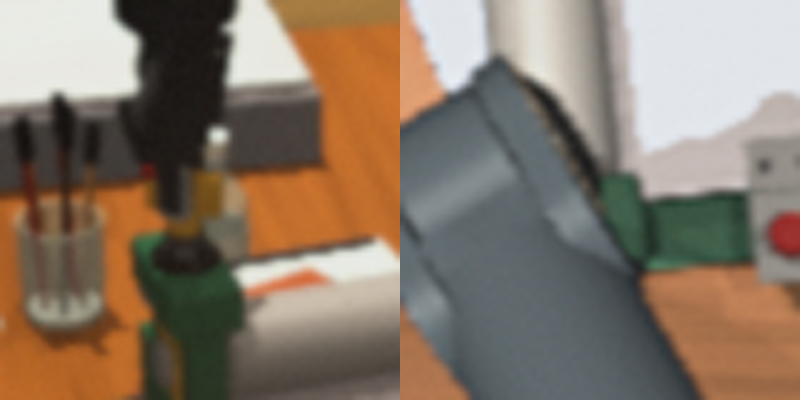

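The wings show on both sides of the finger, left at (155,190) and right at (210,190), so the grip is on the bar. The gap reads 17 mm, though, and the arm was pulled about 2 mm along the closing axis. I'll regrip recentred and slightly higher.

```bash
python3 - <<'E'
from h import *
command_gripper(.05); a=2.58-np.pi/2; g=np.array([.4943,.1416,.276])
move_l(g,down(a),feed=.05); sleep(.2); print(sense()['position'])
command_gripper(0.,50); sleep(.2); s=sense(); 
print(s['time_s'],s['position'],s['finger_gap'],s['wrist_force'],s['ft_torque'],s['joint_pos'])
# small wiggles: gap versus yaw
q=s['joint_pos'].copy()
for dq in (.12,-.12,-.24):
    r=q.copy(); r[6]+=dq; move_joints(r); sleep(.1); s=sense(); print(dq,s['joint_pos'][6],s['finger_gap'],s['wrist_force'].round(1),s['ft_torque'].round(2),s['time_s'])
E
```

```text
[0.49423002 0.1414984  0.27592728]
16.7833 [0.49403205 0.14116796 0.27595176] 0.014267983231569177 [-2.52014107 -1.87468843  2.80965241] [-0.60863231  0.49092511 -0.0099656 ] [ 0.3135833   0.28094689 -0.80804738  1.8513785   0.22679815  1.10508034
  0.43100509]
0.12 0.548784972207439 0.014522706965690668 [-2.7 -3.1  4.3] [-0.56  0.54 -0.  ] 17.1333
-0.12 0.31260187150836566 0.014359628802588734 [-1.5 -1.   1. ] [-0.31  0.32 -0.02] 17.575
-0.24 0.1936953995330738 0.014300689774482489 [-0.2  0.2  0.4] [-0.13  0.03  0.01] 17.925
```

```bash
python3 - <<'E'
from h import *
q=sense()['joint_pos'].copy()
for t in (-.3,-.8,-1.3,-1.6,-1.75,-1.85,-1.95,-2.05,-2.12,-2.18,-2.24):
    q[6]=t; move_joints(q); sleep(.1); s=sense(); print(t,s['joint_pos'][6].round(3),s['finger_gap'].round(4),s['wrist_force'].round(1),s['ft_torque'].round(2),s['joint_efforts'][6].round(3),s['position'].round(4),s['time_s'])
    if abs(s['joint_efforts'][6])>1.0: break
p2,d2,c2=grab('side'); p,d,c=grab('top')
save(np.hstack([cv2.resize(p2[110:190,190:270],(400,400),interpolation=cv2.INTER_CUBIC),cv2.resize(p[165:235,165:235],(400,400),interpolation=cv2.INTER_CUBIC)]),'seat.png')
E
```

```text
Traceback (most recent call last):
AttributeError: 'float' object has no attribute 'round'
```

```bash
python3 - <<'E'
from h import *
q=sense()['joint_pos'].copy()
for t in (-.8,-1.3,-1.6,-1.75,-1.85,-1.95,-2.05,-2.12,-2.18,-2.24):
    q[6]=t; move_joints(q); sleep(.1); s=sense(); print(t,round(s['joint_pos'][6],3),round(s['finger_gap'],4),s['wrist_force'].round(1),s['ft_torque'].round(2),round(s['joint_efforts'][6],3),s['position'].round(4),s['time_s'])
    if abs(s['joint_efforts'][6])>1.0: break
p2,d2,c2=grab('side'); p,d,c=grab('top')
save(np.hstack([cv2.resize(p2[110:190,190:270],(400,400),interpolation=cv2.INTER_CUBIC),cv2.resize(p[165:235,165:235],(400,400),interpolation=cv2.INTER_CUBIC)]),'seat.png')
E
```

```text
-0.8 -0.797 0.0143 [ 5.7  1.6 -5.4] [ 0.29 -1.07 -0.  ] -0.027 [0.4956 0.1417 0.2758] 19.2167
-1.3 -1.297 0.014 [ 7.7  0.8 -7. ] [ 0.21 -1.53  0.05] -0.037 [0.4962 0.1414 0.2756] 19.8667
-1.6 -1.597 0.0141 [ 8.5  0.4 -7. ] [ 0.07 -1.74 -0.  ] -0.007 [0.4965 0.141  0.2756] 20.3583
-1.75 -1.747 0.0143 [ 8.3  0.9 -8.7] [ 0.04 -1.84  0.04] 0.009 [0.4967 0.1408 0.2756] 20.725
-1.85 -1.847 0.0145 [ 8.2 -0.2 -8.6] [-0.03 -1.84 -0.01] -0.015 [0.4967 0.1406 0.2755] 21.075
-1.95 -1.947 0.0141 [ 7.9 -0.1 -8.8] [-0.07 -1.89  0.01] -0.014 [0.4967 0.1405 0.2755] 21.425
-2.05 -2.047 0.0138 [ 8.8 -0.5 -9.1] [-0.19 -1.89  0.12] -0.122 [0.4968 0.1403 0.2755] 21.775
-2.12 -2.117 0.0135 [ 7.  -1.5 -6.1] [-0.41 -1.5   0.12] -0.128 [0.4965 0.1403 0.2759] 22.125
-2.18 -2.176 0.0139 [ 5.9 -2.6 -4.4] [-0.55 -1.21  0.34] -0.379 [0.4962 0.1403 0.276 ] 22.475
-2.24 -2.234 0.0136 [ 5.9 -2.1 -2.8] [-0.67 -1.24  1.36] -1.342 [0.4962 0.1403 0.2761] 22.825
```

View pics/seat.png

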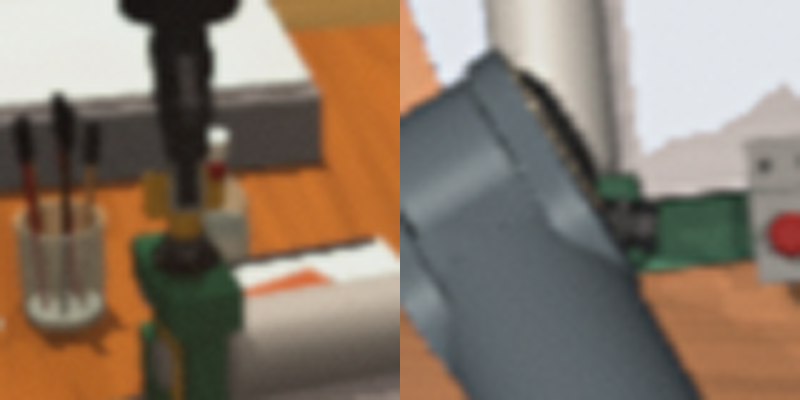

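The red wing now points away from the robot, at side-crop pixel (215,172), and the torque rose from 0.12 to 1.34 N m, so the screw is against its stop. I'll check the wing angle by ray casting, then back off a quarter turn.

```bash
cat > wing.py <<'E'
from h import *
def wing(tag):
    p,d,c=grab('side'); P=cloud(d,c); h=cv2.cvtColor(p,cv2.COLOR_RGB2HSV)
    m=(h[...,0]>12)&(h[...,0]<32)&(h[...,1]>130)&(h[...,2]>80)&(d>0)&(P[...,2]>.246)&(P[...,2]<.285)&(np.hypot(P[...,0]-.4945,P[...,1]-.140)<.04)
    r=((h[...,0]<8)|(h[...,0]>172))&(h[...,1]>130)&(P[...,2]>.246)&(P[...,2]<.29)&(np.hypot(P[...,0]-.4945,P[...,1]-.140)<.04)
    q=P[m][:,:2]; w=cv2.fitLine(q.astype(np.float32),cv2.DIST_HUBER,0,.001,.001).ravel()
    print(tag,m.sum(),'line',np.arctan2(w[1],w[0]),'extent',q.min(0),q.max(0),'red',r.sum(),P[r].mean(0) if r.any() else None)
    return p
E
python3 - <<'E'
from wing import *
wing('seat'); s=sense(); print('toolyaw',np.arctan2(s['tcp_rot'][1,1],s['tcp_rot'][0,1]),s['joint_efforts'][6])
q=s['joint_pos'].copy(); q[6]=-.60; move_joints(q); sleep(.3); s=sense(); print(s['position'],s['finger_gap'],s['gripper_force'],s['wrist_force'],s['joint_pos'][6],s['time_s'])
p=wing('back'); t,d,c=grab('top')
save(np.hstack([cv2.resize(p[110:190,190:270],(400,400),interpolation=cv2.INTER_CUBIC),cv2.resize(t[165:235,165:235],(400,400),interpolation=cv2.INTER_CUBIC)]),'back.png')
E
```

```text
seat 77 line 0.109270886 extent [0.46899861 0.1282616 ] [0.52095999 0.14364103] red 6 [0.51731599 0.13894356 0.27287817]
toolyaw -1.6545788687126395 -1.3419167697429657
[0.49536481 0.14117152 0.27649855] 0.01342268969131383 47.59399210859556 [-4.80856155  2.15454644  5.72039504] -0.5998892462265906 24.7333
back 56 line -1.2645062 extent [0.48421681 0.10833265] [0.50673176 0.1449897 ] red 4 [0.4941786  0.15029257 0.27939512]
```

View pics/back.png

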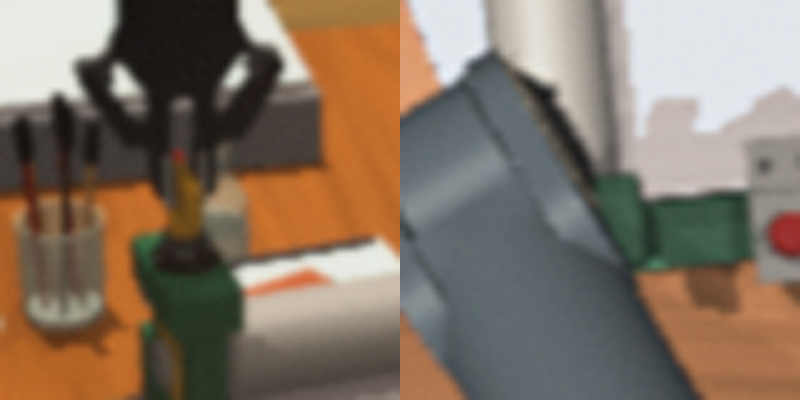

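The side crop shows the wings end-on between the fingers, with the red wing pointing away along the bed at (180,158). That is about a quarter turn from the seat, where the bar lay at 0.11 rad against a press yaw of 0.14. The estimates of the angle now run from 1.4 to 1.73 rad, all inside the allowed band. The grip is 48 N and the pin is still home.

```bash
python3 -c "
from rig import *
print(finish_job())"
```

```text
the job is handed in; nothing more can be done
None
```

I handed the job in, with no pass or fail result returned: the pin is home in the ear, and the screw was seated and backed off about a quarter turn (estimated 1.4–1.7 rad), its wings still gripped at about 48 N.

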